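# Bed a sharpening stone down on its spacer bars

### The job

The sharpening stone has ridden up in its clamping holder, so the two brass spacer bars under it are loose and have slipped out toward the front. Push both bars fully home by their tabs, then tap or press the stone gently down, at one end and the other as needed, until both bars are pinched firmly under it and no longer slide; the stone is brittle and chips under a hard push (30 N). Leave the things standing round the holder where they are.

Things in the scene. Friction and masses are not known exactly. Their poses are not given: they have to be found in the camera images.
- holder: Dark steel stone holder fixed on screw feet. All heights below are over its origin, which is 2 to 12 mm above the table. Base 92 (x) x 262 (y) mm, z = 4 to 15; end jaws at both y ends, tops z = 47; black knob at +y out to y = 152 mm. Origin at its middle; x points away from the robot (yaw within 0.4 rad), y left along the stone, z up. Bars lie at y = +60 and -60 between ridges along x.
- stop_left (a point): Point between the left (+y) bar's two steel stop posts, in their front faces: x = -46, y = +60, z = 27 mm in the holder's frame. The rear face of the bar's tab meets the posts here when home. Post tops: z = 36 mm.
- stop_right (a point): The same point between the right (-y) bar's stop posts: x = -46, y = -60, z = 27 mm in the holder's frame.
- stone: Sharpening stone, 64 (x) x 180 (y) x 26 (z) mm, red-brown above, grey below, 0.5 kg, held by friction between the end jaws; it only moves up/down and tilts, and cannot be taken out. Axes as the holder's; origin: centre of its underside. Bedded, its top is 55 to 56 mm above the holder's origin; at the start its middle is 5 to 8 mm higher and it tilts up to 0.04 rad about x. Chips above 30 N.
- stone_left (a point): Point on the stone's top above the left (+y) bar, 60 mm left of its middle: press this end here. About 8 to 11 N straight down sinks the whole stone slowly; when the other end is on its bar, about 9 to 15 N sinks this end. A bar lies on a sprung seat that yields 1 mm per 20 N, 2 mm at most. Press to about 16 to 22 N; friction then keeps the pinch. Pressing one end can loosen the other.
- stone_right (a point): The same point above the right (-y) bar, 60 mm right of the stone's middle; it behaves the same.
- bar_left: Loose brass bar under the stone's left (+y) part, 100 mm along x, 12 x 12 mm section, on a sprung rubber seat. Upright tab at its front end: 26 mm wide in y, 6 mm thick, z = 18 to 44 in the holder's frame. Origin: in its underside, 46 mm behind the tab's rear face. Home: x = 0, y = +60, z = 18 mm in the holder's frame; it starts 10 to 24 mm short of that (toward -x). Loose, it slides with 1 N.
- bar_right: The same bar under the right (-y) part of the stone; home at x = 0, y = -60, z = 18 mm in the holder's frame.
- tuna_tin: Tin with a green label, 87 mm across, 40 mm high, standing left of the holder; bystander. Origin at the centre of its underside.
- salt_shaker: Salt shaker, 44 mm across, 90 mm high, standing behind the holder; bystander. Origin at the centre of its underside.
- sauce_cup: Small grey sauce cup, 66 mm across, 36 mm high, standing right of the holder; bystander. Origin at the centre of its underside.

How it is judged (in metres and radians):
On the way, in this order (a step that is already met when the one before it is completed fails the run):
1. both bars are pushed home against their stop posts (x of each of bar_left, bar_right in the frame of holder above -0.003 m), for 0.2 s.
2. the stone is pressed down until it pinches both bars (contact force between stone and bar_left above 1.5 N and contact force between stone and bar_right above 1.5 N), for 0.2 s.
At the end, for the whole second after the job is handed in: Both bars are home (within 3 mm of touching their stop posts) and each is pinched under the resting stone with more than 1.5 N, so that it no longer slides freely (all of step 1 and all of step 2 and linear speed of stone below 0.01 m/s).
It fails at once if the robot pushes the stone with more than 30 N (it chips) (contact force between any of the fingers, the arm and stone above 30 N).
It fails at once if a bystander (tin, salt shaker, sauce cup) is moved by more than 30 mm (distance of any of tuna_tin, salt_shaker, sauce_cup from where it was at the start of the episode above 0.03 m).
It also fails if it takes over 61 s, if anything falls off the work surface, if the arm or the gripper's body presses on something with over 40 N, if the wrist force passes 120 N, or if a joint passes its speed limit or range.

### The arm

A 7-joint arm with a two-finger parallel gripper is mounted at the origin on a cart in front of the work surface, level with it; the furniture and walls round the work are solid. World frame = base frame: x ahead of the robot, y to its left, z up, the work surface at z = 0. Lengths are in mm, angles in rad, forces in N, time in s.
With the tool pointing down it reaches from about 400 to 750 mm from the base axis. Payload 19.5 kg.
Tool frame: the origin (TCP) lies midway between the tips of the shut fingers; the grasp point (between the pads) lies 19 mm behind it (bot.hold_point_z is the distance from the TCP to the grasp point, in mm); z points along the fingers, y is the line along which they close (so a half turn about z gives the same grasp; the last joint's range is limited). The gripper opens to 85 mm and grips with 20 to 120 N. Pads are 22 mm wide; open, the fingers measure 114 mm over their backs; the gripper's body (76 mm by 85 mm) begins 54 mm behind the grasp point. The pads swing forward as they close: fully open they stand 13 mm farther back than shut.
Start: joints at [-1.334, 0.707, -0.028, 1.485, 0.022, 0.951, -0.075], TCP at [158.229, 552.773, 231.268] pointing down, gripper open.
Joint ranges: [-2.71, 2.71], [-0.32, 2.16], [-1.57, 1.52], [0, 2.45], [-1.46, 4.6], [0, 2.02], [-2.83, 2.83]. Speed limits (rad/s): [1.89, 1.89, 2.57, 2.57, 3.01, 3.01, 3.01].

### API

Orientations are given as a 3x3 rotation matrix whose columns are the frame's x, y, z axes.
In Python, from plant import bot gives the robot as it stands.
- The arm moves only by the tool send_rows, never from a script. Its argument "steps" is a list of rows, each a list of 3 entries, a list of its own where there are three numbers: the turn, a rotation vector about the tool's x, y, z in degrees, then the shift along the tool's x, y, z in mm, then the opening, from -1 (shut) to 1 (fully open). A call has 1 to 8 rows; each row shifts and turns the commanded pose from where the row before left it, along the tool's axes as they then stand; what a row does not reach is not made up. A row lasts 1/8 s, in which the tool goes at most 62.5 mm and 10.7 degrees, less where a joint would pass 70% of its speed; a pose out of reach is approached as far as the arm can. A call with a gripper value outside its range is refused whole. The fingers move at their own pace and stop on an object; "grip_force" is the grip in N (left out, the last holds). Time passes only in rows, so rows that do not move let the fingers close. It gives the time, the measured TCP pose, the force, the opening and the grip force at its end, in the units of the state.
- bot.sense(): the state, without advancing time (a new reading comes with each control period).
- bot.camera(name): name is "side" or "top" or "wrist"; returns a dict with "color" (384x512x3 uint8, red, green, blue), "z_map" (384x512 float32, mm along the optical axis (not along the pixel's ray), 0 where there is no reading), "K" (3x3 intrinsics, pixels), "dist_coeffs" ([k1, k2, p1, p2, k3] as OpenCV has them; the pictures are not rectified), "view" (4x4, takes a point from world to camera coordinates). Camera axes: x right, y down, z forward; pixel columns grow to the right and rows downward; lengths in mm; the calibration is good to about 2 mm. A picture is of the moment at which its call begins.
- bot.sign_off(): hands the job in; it is judged then, once.
Trained networks look in a picture, given as the dict that the camera call returned (one of the last four; its "shot" number tells which), for a name from the list of things; names that differ only in an ending like _2 or _b are one class to them, and where a whole thing is asked for, a point or a joint stands for the part that bears it (a point fixed in the world has none). Each returns a list of dicts, best first, with "p" (0 to 1); they miss things now and then, are a little off and sometimes report something else, mostly with a low value. They report only what shows in the picture. A call takes as long as a camera call.
- bot.boxes_of(picture, name): "centre" ([x, y, z] in mm, in the coordinates of the camera as it stood for that picture, good to about 4 mm: the middle of the surface that is visible of it).
- bot.mark_of(picture, name): "centre" ([x, y, z] in mm, in the coordinates of the camera as it stood for that picture, good to about 4 mm: a listed point, or the origin of a listed thing).
The state is a dict: "time": time; "joint_pos": joint angles; "joint_vel": joint speeds; "joint_torque": joint torques, N m; "tool_pos": TCP position; "ee_rot": TCP orientation; "force": force on the tool from outside, world axes, zero at the start; "ft_torque": the same for the moment, N m; "width": finger opening in mm; "grasp_force": force on a finger pad.
Only numpy, scipy, OpenCV 4.12 (cv2) and the standard library are available. Lean on these libraries where they do the work, as an engineer would, in place of code of your own. Each camera call takes 0.05 s, during which the arm holds its last target. There are 200 camera calls.

## Working session

There is one attempt and no reset: what is moved stays moved. The work goes in short steps, Python scripts to look and compute and a tool call to move; the robot and the scene stay as the last step left them, time stands still between calls to the robot, and variables do not carry over. Pictures are saved under pics/ and viewed, at most 10 in all, crops included, and the job is handed in when it is done.

Besides the shell and the picture viewer there is one more tool, called after ">>>" as a command line: name --argument value ..., lists and objects as JSON in quotes. send_rows: Moves the arm, as the interface text tells. Its arguments: {"type":"object","properties":{"steps":{"type":"array","items":{"type":"array"}},"grip_force":{"type":"number"}},"required":["steps"]}

```bash
mkdir -p pics; ls; cat > h.py <<'E'
import numpy as np, cv2
from plant import bot
def world(p,c):
    V=np.array(p["view"]); return (np.linalg.inv(V)@np.r_[c,1])[:3]
def cloud(p):
    K=np.array(p["K"]);d=np.array(p["dist_coeffs"],float)
    z=p["z_map"];v,u=np.mgrid[:z.shape[0],:z.shape[1]]
    n=cv2.undistortPoints(np.stack([u,v],-1).reshape(-1,1,2).astype(np.float64),K,d).reshape(*z.shape,2)
    c=np.concatenate([n*z[...,None],z[...,None],np.ones(z.shape+(1,))],-1)
    w=(c@np.linalg.inv(np.array(p["view"])).T)[...,:3]; w[z<=0]=np.nan
    return w
def save(p,n): cv2.imwrite(f"pics/{n}.png",p["color"][...,::-1])
E
python3 - <<'E'
from h import *
np.set_printoptions(precision=1,suppress=True)
for cam in ["top","side"]:
    p=bot.camera(cam); save(p,cam+"0")
    for n in ["holder","stop_left","stop_right","stone","stone_left","stone_right","bar_left","bar_right","tuna_tin","salt_shaker","sauce_cup"]:
        r=bot.mark_of(p,n)
        print(cam,n,[(round(q["p"],2),world(p,q["centre"])) for q in r[:2]])
s=bot.sense(); print(s["time"],s["tool_pos"],np.array(s["ee_rot"]),s["force"])
a=[cv2.imread(f"pics/{c}0.png") for c in ("top","side")]
E
```

```text
pics
top holder []
top stop_left [(0.61, array([573.7,  23. ,  29.5]))]
top stop_right [(0.97, array([534.8, -92.8,  29.5]))]
top stone [(0.87, array([599.4, -47.6,  40.8]))]
top stone_left [(0.73, array([616.1,  11.8,  70.7]))]
top stone_right [(0.9, array([ 577.8, -106.7,   66.1]))]
top bar_left [(0.65, array([602.4,  12.7,  18. ]))]
top bar_right [(0.5, array([568.4, -99.2,  22.1]))]
top tuna_tin [(0.65, array([536.6, 360.2,  -2.2]))]
top salt_shaker [(0.62, array([776. , 109.7,  -2.5]))]
top sauce_cup [(0.85, array([ 425. , -327.1,   -0. ])), (0.56, array([616.6,   5.3,  68.8]))]
side holder [(0.74, array([597.3, -49.1,   2.8])), (0.68, array([ 568.9, -101.4,   24.5]))]
side stop_left [(0.81, array([570.8,  21.5,  37.6]))]
side stop_right [(0.79, array([535.8, -87.4,  33.6]))]
side stone [(0.71, array([598.8, -50.3,  42.6]))]
side stone_left [(0.6, array([619.1,  12.1,  73.4]))]
side stone_right [(0.57, array([ 577.7, -103.9,   68.8]))]
side bar_left [(0.45, array([602.3,  15.1,  24.2]))]
side bar_right [(0.45, array([ 567.1, -102.1,   25. ]))]
side tuna_tin [(0.88, array([533. , 355.4,  -0.8])), (0.45, array([618.7,   9.6,  71.6]))]
side salt_shaker [(0.66, array([596.4, -49.5,  42.2])), (0.62, array([777.2, 108.2,  -2.2]))]
side sauce_cup [(0.82, array([ 430. , -329.5,    1. ]))]
1.2 [158.2 552.8 231.3] [[-1.   0.3 -0. ]
 [ 0.3  1.  -0. ]
 [ 0.  -0.  -1. ]] [-0.4 -0.3 -0.2]
```

```bash
python3 - <<'E'
from h import *
np.set_printoptions(precision=2,suppress=True)
p=bot.camera("top"); w=cloud(p)
np.save("w.npy",w)
m=(w[...,2]>54)&(w[...,2]<90)&(np.hypot(w[...,0]-598,w[...,1]+48)<115)
P=w[m]; 
r=cv2.minAreaRect(P[:,:2].astype(np.float32)); print("rect",r)
A=np.c_[P[:,:2]-[598,-48],np.ones(len(P))]; k=np.linalg.lstsq(A,P[:,2],rcond=None)[0]; print("plane",k,len(P),np.std(A@k-P[:,2]))
yaw=np.arctan2(-38.5,117) # placeholder
hx=np.array([117.,-38.5]);hx/=np.linalg.norm(hx); hy=np.array([-hx[1],hx[0]])
for z0 in (30,):
    q=w-[598,-48,0]; X=q[...,0]*hx[0]+q[...,1]*hx[1]; Y=q[...,0]*hy[0]+q[...,1]*hy[1]
    for s in (60,-60):
        t=(abs(Y-s)<20)&(X<-40)&(X>-110)&(w[...,2]>36)&(w[...,2]<60)
        print(s,t.sum(),np.c_[X[t],Y[t],w[...,2][t]][::max(1,t.sum()//25)])
    t=(abs(X)<150)&(abs(Y)<200)
    print("table z",np.nanmedian(w[...,2][(abs(X)>120)&(abs(X)<150)&(abs(Y)<100)]))
a=p["color"][...,::-1]; b=bot.camera("side")["color"][...,::-1]
v,u=np.where(m); print(u.min(),u.max(),v.min(),v.max())
cv2.imwrite("pics/both.png",cv2.resize(np.vstack([a,b])[:, :],None,fx=.78,fy=.78))
cv2.imwrite("pics/crop.png",cv2.resize(a[max(0,v.min()-40):v.max()+60,max(0,u.min()-40):u.max()+60],(800,600)))
E
```

```text
rect ((599.2781982421875, -45.21979522705078), (220.103515625, 64.08973693847656), 72.49385070800781)
plane [ 0.01  0.03 67.18] 1499 2.976548327478965
60 41 [[-41.68  75.41  39.35]
 [-40.84  72.68  38.41]
 [-40.05  69.9   40.93]
 [-45.27  77.3   40.76]
 [-44.4   74.61  37.53]
 [-43.62  71.8   41.4 ]
 [-42.75  69.09  38.21]
 [-41.91  66.35  37.01]
 [-46.33  71.01  38.29]
 [-43.85  62.76  38.6 ]
 [-40.56  51.76  40.04]
 [-45.77  59.18  38.8 ]
 [-43.32  50.94  41.3 ]
 [-42.46  48.18  38.91]
 [-41.65  45.45  40.68]
 [-47.67  55.59  36.25]
 [-46.01  50.09  36.98]
 [-45.21  47.36  39.68]
 [-44.37  44.59  38.55]
 [-55.66  62.2   36.09]
 [-54.83  59.44  36.09]
 [-54.01  56.69  37.44]
 [-64.41  71.4   46.82]
 [-63.6   68.69  45.78]
 [-62.76  65.93  49.83]
 [-61.94  63.22  48.48]
 [-59.51  55.02  36.22]
 [-67.16  70.61  43.93]
 [-66.28  67.82  50.66]
 [-65.48  65.11  49.23]
 [-64.66  62.39  48.32]
 [-63.86  59.68  45.73]
 [-63.02  56.95  48.45]
 [-62.21  54.22  47.19]
 [-67.38  61.57  48.74]
 [-66.56  58.85  48.1 ]
 [-65.73  56.13  49.48]
 [-64.92  53.4   48.59]
 [-64.12  50.66  46.07]
 [-63.2
[... 182 characters left out ...]
01  36.04]
 [-40.36 -68.23  39.68]
 [-44.73 -63.88  36.59]
 [-43.11 -69.01  40.01]
 [-42.3  -71.62  41.23]
 [-41.48 -74.26  42.12]
 [-53.57 -54.31  38.02]
 [-58.8  -46.26  44.29]
 [-57.97 -48.74  46.96]
 [-57.15 -51.46  47.11]
 [-56.33 -54.15  47.54]
 [-54.65 -60.84  36.23]
 [-61.51 -46.53  49.88]
 [-60.69 -49.14  51.05]
 [-59.87 -52.16  48.15]
 [-59.05 -54.99  47.21]
 [-58.23 -57.79  46.59]
 [-57.41 -60.52  46.66]
 [-56.59 -63.05  48.5 ]
 [-61.78 -55.95  45.79]
 [-60.95 -58.25  49.9 ]
 [-60.13 -60.93  50.33]
 [-59.31 -64.13  46.13]
 [-58.49 -66.66  47.88]
 [-57.67 -69.    51.3 ]
 [-62.05 -65.16  44.17]
 [-61.22 -67.75  45.43]
 [-60.39 -70.02  49.4 ]]
table z 695.344542897984
232 310 179 219
```

View pics/both.png

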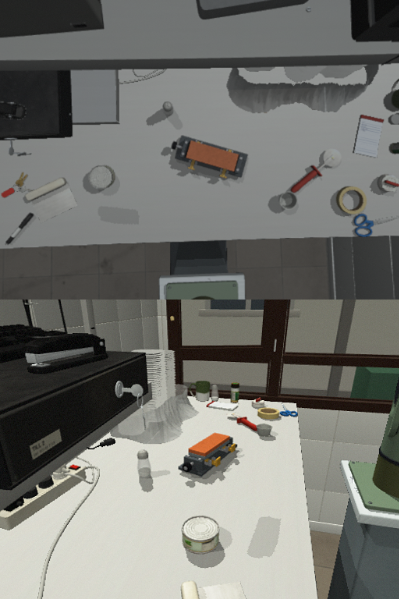

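View pics/crop.png

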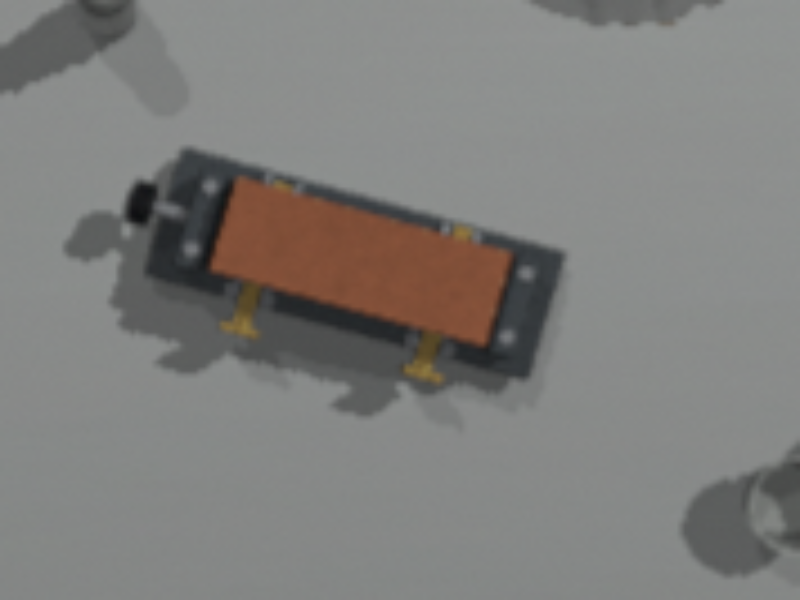

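```bash
cat >> h.py <<'E'
YAW=-0.31; C=np.array([598.,-48.])
def tgt(hx,hy,z):
    c,s=np.cos(YAW),np.sin(YAW); return np.r_[C+[c*hx-s*hy,s*hx+c*hy],z]
def shift(t):
    s=bot.sense(); R=np.array(s["ee_rot"]); return R.T@(np.array(t)-s["tool_pos"])
E
python3 - <<'E'
from h import *
np.set_printoptions(precision=3,suppress=True)
s=bot.sense(); print(np.array(s["ee_rot"]),s["time"],s["width"])
print(shift(tgt(-75,0,220)), tgt(-75,0,220))
E
```

```text
[[-0.961  0.275 -0.   ]
 [ 0.275  0.961 -0.   ]
 [-0.    -0.    -1.   ]] 1.3 85.39991716382337
[-513.168 -454.192   11.329] [526.575 -25.121 220.   ]
```

>>> send_rows --steps '[[[0,0,0],[-36,-32,0],0],[[0,0,0],[-36,-32,0],-1],[[0,0,0],[-36,-32,0],-1],[[0,0,0],[-36,-32,0],-1],[[0,0,0],[-36,-32,0],-1],[[0,0,0],[-36,-32,0],-1],[[0,0,0],[-36,-32,0],-1],[[0,0,0],[-36,-32,0],-1]]' --grip_force 40

```text
time: 2.3
tool_pos: [365.4, 226.1, 231.4]
ee_rot: [[-0.961, 0.275, 0.0], [0.275, 0.961, 0.0], [-0.0, 0.0, -1.0]]
force: [0.7, -0.0, -0.1]
width: -0.1
grasp_force: 0.0
```

>>> send_rows --steps '[[[0,0,0],[-36,-32,0],-1],[[0,0,0],[-36,-32,0],-1],[[0,0,0],[-36,-32,0],-1],[[0,0,0],[-36,-32,0],-1],[[0,0,0],[-36,-32,0],-1],[[0,0,0],[-36,-32,0],-1],[[0,0,0],[0,0,0],-1],[[0,0,0],[0,0,0],-1]]'

```text
time: 3.3
tool_pos: [519.2, -16.2, 231.2]
ee_rot: [[-0.961, 0.275, -0.0], [0.275, 0.961, 0.0], [0.0, 0.0, -1.0]]
force: [0.6, 0.6, -0.1]
width: -0.1
grasp_force: 0.0
```

```bash
python3 - <<'E'
from h import *
np.set_printoptions(precision=1,suppress=True)
s=bot.sense(); print(s["time"],s["tool_pos"],np.array(s["ee_rot"])*1000,s["force"],s["width"])
p=bot.camera("wrist"); save(p,"w1"); w=cloud(p); np.save("w1.npy",w)
for n in ["holder","stop_left","stop_right","stone","stone_left","stone_right","bar_left","bar_right"]:
    r=bot.mark_of(p,n); print(n,[(round(q["p"],2),world(p,q["centre"])) for q in r[:2]])
print(np.array(p["view"]))
E
```

```text
3.3 [519.2 -16.2 231.2] [[ -961.4   275.1    -0.4]
 [  275.1   961.4     0.3]
 [    0.4     0.2 -1000. ]] [ 0.6  0.6 -0.1] -0.14996753333682655
holder [(0.79, array([598.7, -47.6,   7.1]))]
stop_left [(0.72, array([570.9,  25. ,  32.6]))]
stop_right [(0.65, array([539.1, -93. ,  34.1]))]
stone [(0.78, array([601.5, -52.6,  41.8])), (0.46, array([570.1,  24.3,  32.1]))]
stone_left [(0.66, array([619.4,   8.5,  71.2])), (0.33, array([599.5, -48.7,  43.2]))]
stone_right [(0.77, array([ 578.2, -108.9,   64. ]))]
bar_left [(0.82, array([604.2,  13.9,  23.5])), (0.49, array([597.9, -48.2,   2.6]))]
bar_right [(0.7, array([568.3, -97.8,  22.8]))]
[[   0.3    1.     0.  -128.5]
 [   0.9   -0.3    0.3 -520.5]
 [   0.3   -0.1   -1.   226.4]
 [   0.     0.     0.     1. ]]
```

View pics/w1.png

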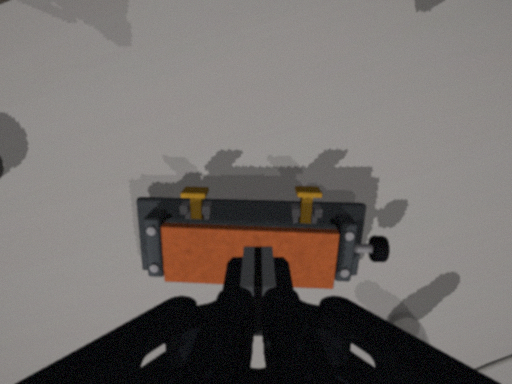

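```bash
python3 - <<'E'
from h import *
np.set_printoptions(precision=1,suppress=True)
w=np.load("w1.npy"); a=cv2.imread("pics/w1.png"); hsv=cv2.cvtColor(a,cv2.COLOR_BGR2HSV)
H,S,V=[hsv[...,i] for i in range(3)]
red=((H<14)&(S>120)&(V>120)); v,u=np.where(red); print(red.sum())
print("z med red",np.nanmedian(w[red][:,2]))
# stone front edge: topmost red per column
P=w[red]; P=P[(P[:,2]>50)&(P[:,2]<85)]
A=np.c_[P[:,:2]-C,np.ones(len(P))]; k=np.linalg.lstsq(A,P[:,2],rcond=None)[0]; print("plane",k*1000)
e=[]
for c in range(175,325):
    r=np.where(red[:,c])[0]
    if len(r): e.append(w[r[0]+1,c])
e=np.array(e); e=e[np.isfinite(e).all(1)&(e[:,2]>50)]
l=cv2.fitLine(e[:,:2].astype(np.float32),cv2.DIST_HUBER,0,.01,.01).ravel(); print("front edge",l, "yaw",np.arctan2(-l[0]*np.sign(l[1]),abs(l[1])))
gold=((H>=15)&(H<32)&(S>150)&(V>90))
n,lab,st,ce=cv2.connectedComponentsWithStats(gold.astype(np.uint8))
for i in range(1,n):
    if st[i,4]>80:
        Q=w[(lab==i)]; Q=Q[np.isfinite(Q).all(1)]
        q=Q[Q[:,2]>42]; print(st[i],"n",len(q),"mean",q.mean(0),"min",q.min(0),"max",q.max(0))
        # bar centroid lower
        q=Q[Q[:,2]<38]; print("  low",len(q),q.mean(0) if len(q) else 0)
E
```

```text
7147
z med red 69.01418579591714
plane [    9.6    34.8 69368. ]
front edge [  0.3   1.  569.9 -38.8] yaw -0.30754083
[181 192  24  13 174] n 128 mean [522.7 -85.7  49.9] min [516.7 -98.1  48.2] max [528.9 -74.3  51.6]
  low 46 [531.8 -90.   35. ]
[297 192  25  12 190] n 132 mean [554.7  28.9  50.1] min [549.3  17.2  47.9] max [560.1  41.1  52. ]
  low 55 [565.1  25.9  36.4]
```

```bash
sed -i 's/^YAW=.*/YAW=-0.307; C=np.array([598.,-48.])/' h.py; cat >> h.py <<'E'
def hp(p):
    c,s=np.cos(YAW),np.sin(YAW); d=np.array(p[:2])-C; return np.r_[c*d[0]+s*d[1],-s*d[0]+c*d[1],p[2]]
E
python3 - <<'E'
from h import *
print(hp(bot.sense()["tool_pos"]))
E
```

```text
[-84.4219526    6.34356443 231.37723132]
```

>>> send_rows --steps '[[[0,0,1.6],[0,0,0],-1],[[0,0,0],[5,27,30],-1],[[0,0,0],[5,27,40],-1],[[0,0,0],[0,0,50],-1],[[0,0,0],[0,0,50],-1],[[0,0,0],[0,0,32],-1],[[0,0,0],[0,0,0],-1],[[0,0,0],[0,0,0],-1]]'

```text
time: 4.75
tool_pos: [526.8, 37.8, 30.6]
ee_rot: [[-0.953, 0.303, 0.001], [0.303, 0.953, -0.0], [-0.001, 0.0, -1.0]]
force: [-0.5, 0.2, -0.1]
width: 0.4
grasp_force: 0.0
```

```bash
python3 - <<'E'
from h import *
np.set_printoptions(precision=3,suppress=True)
s=bot.sense();print(hp(s["tool_pos"]),np.array(s["ee_rot"])[:2,0],s["force"])
p=bot.camera("wrist"); save(p,"w2")
E
```

```text
[-93.839  60.295  30.556] [-0.953  0.303] [-0.543  0.228 -0.131]
```

View pics/w2.png

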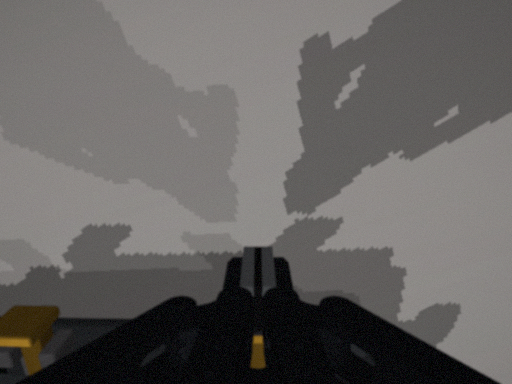

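>>> send_rows --steps '[[[0,0,0],[-5,0,0],-1],[[0,0,0],[-5,0,0],-1],[[0,0,0],[-3,0,0],-1],[[0,0,0],[-3,0,0],-1],[[0,0,0],[-3,0,0],-1],[[0,0,0],[-3,0,0],-1],[[0,0,0],[-2,0,0],-1],[[0,0,0],[-2,0,0],-1]]'

```text
time: 5.8
tool_pos: [551.1, 30.0, 29.3]
ee_rot: [[-0.953, 0.302, -0.0], [0.302, 0.953, -0.0], [0.0, -0.0, -1.0]]
force: [-1.1, 1.6, 1.1]
width: -0.1
grasp_force: 0.4
```

>>> send_rows --steps '[[[0,0,0],[-1,0,0],-1],[[0,0,0],[-1,0,0],-1],[[0,0,0],[-1,0,0],-1]]'

```text
time: 6.18
tool_pos: [553.9, 29.1, 29.3]
ee_rot: [[-0.953, 0.302, -0.0], [0.302, 0.953, -0.0], [0.0, -0.0, -1.0]]
force: [-1.3, -0.2, 0.5]
width: -0.0
grasp_force: 0.4
```

>>> send_rows --steps '[[[0,0,0],[-1,0,0],-1],[[0,0,0],[-1,0,0],-1],[[0,0,0],[0,0,0],-1]]'

```text
time: 6.55
tool_pos: [555.1, 28.7, 29.2]
ee_rot: [[-0.953, 0.302, -0.002], [0.302, 0.953, 0.0], [0.002, -0.0, -1.0]]
force: [-5.5, 2.4, 4.1]
width: -0.0
grasp_force: 2.9
```

```bash
python3 - <<'E'
from h import *
np.set_printoptions(precision=2,suppress=True)
s=bot.sense();print(hp(s["tool_pos"]),s["force"])
p=bot.camera("top");w=cloud(p);a=p["color"];save(p,"t2")
h=np.stack([hp(q) for q in w.reshape(-1,3)]).reshape(w.shape)
cv2.imwrite("pics/t2c.png",cv2.resize(a[150:250,200:340,::-1],(700,500),interpolation=cv2.INTER_CUBIC))
hs=cv2.cvtColor(a,cv2.COLOR_RGB2HSV);g=(hs[...,0]>=15)&(hs[...,0]<32)&(hs[...,1]>130)
for sy in(60,-60):
    t=g&(abs(h[...,1]-sy)<16)&(h[...,0]<-46)&(h[...,0]>-90); print(sy,t.sum(),h[t][:,:].min(0) if t.any() else '',h[t])
E
```

```text
[-64.09  60.13  29.22] [-5.49  2.35  4.09]
60 0  []
-60 21 [-61.57 -69.54  30.85] [[-47.8  -55.42  33.2 ]
 [-47.04 -57.65  38.42]
 [-46.19 -61.03  32.76]
 [-50.57 -56.13  33.98]
 [-49.78 -58.73  35.62]
 [-48.99 -61.38  36.76]
 [-53.34 -57.05  32.73]
 [-52.55 -59.57  35.12]
 [-51.74 -62.38  34.81]
 [-56.92 -53.55  47.31]
 [-56.11 -58.04  30.85]
 [-55.31 -60.57  33.21]
 [-61.23 -48.63  49.51]
 [-60.43 -51.3   50.14]
 [-59.65 -54.33  47.39]
 [-58.85 -56.65  51.31]
 [-58.06 -59.87  46.86]
 [-61.57 -57.36  51.97]
 [-60.8  -60.63  47.04]
 [-60.   -63.02  50.22]
 [-61.15 -69.54  47.9 ]]
```

>>> send_rows --steps '[[[0,0,0],[-1,0,0],-1],[[0,0,0],[-1,0,0],-1],[[0,0,0],[0,0,0],-1]]'

```text
time: 6.98
tool_pos: [555.2, 28.7, 29.1]
ee_rot: [[-0.954, 0.301, -0.006], [0.301, 0.954, 0.0], [0.005, -0.001, -1.0]]
force: [-17.2, 4.8, 10.7]
width: -0.0
grasp_force: 9.3
```

>>> send_rows --steps '[[[0,0,0],[12,0,0],-1],[[0,0,0],[20,0,0],-1],[[0,0,0],[0,-40,0],-1],[[0,0,0],[0,-40,0],-1],[[0,0,0],[0,-40,0],-1],[[0,0,0],[0,0,0],-1],[[0,0,0],[0,0,0],-1]]'

```text
time: 7.85
tool_pos: [491.4, -76.3, 29.4]
ee_rot: [[-0.953, 0.302, 0.001], [0.302, 0.953, 0.0], [-0.0, 0.001, -1.0]]
force: [1.0, -0.3, -0.4]
width: 0.2
grasp_force: 0.0
```

```bash
python3 - <<'E'
from h import *
np.set_printoptions(precision=2,suppress=True)
s=bot.sense();print(hp(s["tool_pos"]),s["force"])
E
```

```text
[-93.11 -59.19  29.37] [ 1.03 -0.31 -0.39]
```

Needs about 29 mm forward to the stop.

>>> send_rows --steps '[[[0,0,0],[-5,0,0],-1],[[0,0,0],[-5,0,0],-1],[[0,0,0],[-3,0,0],-1],[[0,0,0],[-3,0,0],-1],[[0,0,0],[-3,0,0],-1],[[0,0,0],[-3,0,0],-1],[[0,0,0],[-2,0,0],-1],[[0,0,0],[-2,0,0],-1]]'

```text
time: 8.85
tool_pos: [515.8, -84.7, 29.3]
ee_rot: [[-0.953, 0.302, -0.0], [0.302, 0.953, -0.0], [0.0, -0.0, -1.0]]
force: [-0.1, 0.2, 0.0]
width: -0.1
grasp_force: 0.3
```

>>> send_rows --steps '[[[0,0,0],[-1,0,0],-1],[[0,0,0],[-1,0,0],-1],[[0,0,0],[-1,0,0],-1],[[0,0,0],[0,0,0],-1]]'

```text
time: 9.35
tool_pos: [518.7, -85.7, 29.3]
ee_rot: [[-0.953, 0.302, 0.0], [0.302, 0.953, -0.0], [-0.0, -0.0, -1.0]]
force: [0.2, -0.8, -0.6]
width: -0.1
grasp_force: 0.0
```

```bash
python3 - <<'E'
from h import *
np.set_printoptions(precision=2,suppress=True)
s=bot.sense();print(hp(s["tool_pos"]),s["force"])
E
```

```text
[-64.18 -59.85  29.33] [ 0.18 -0.75 -0.56]
```

>>> send_rows --steps '[[[0,0,0],[-1,0,0],-1],[[0,0,0],[-1,0,0],-1],[[0,0,0],[0,0,0],-1]]'

```text
time: 9.72
tool_pos: [518.9, -85.8, 29.2]
ee_rot: [[-0.953, 0.302, -0.004], [0.302, 0.953, 0.0], [0.004, -0.001, -1.0]]
force: [-10.4, 4.4, 6.0]
width: 0.0
grasp_force: 5.7
```

>>> send_rows --steps '[[[0,0,0],[12,0,0],-1],[[0,0,0],[22,0,0],-1],[[0,0,0],[0,30,-60],-1],[[0,0,0],[0,30,-60],-1],[[0,0,0],[0,0,-60],-1],[[0,0,0],[0,0,0],-1],[[0,0,0],[0,0,0],-1]]'

```text
time: 10.6
tool_pos: [504.8, -22.8, 200.8]
ee_rot: [[-0.953, 0.302, -0.0], [0.302, 0.953, -0.0], [0.0, -0.0, -1.0]]
force: [-0.2, -0.3, 0.1]
width: 0.2
grasp_force: 0.0
```

```bash
python3 - <<'E'
from h import *
np.set_printoptions(precision=1,suppress=True)
s=bot.sense();print(hp(s["tool_pos"]),s["force"],s["time"])
p=bot.camera("wrist"); save(p,"w3"); w=cloud(p); hsv=cv2.cvtColor(p["color"],cv2.COLOR_RGB2HSV)
H,S,V=[hsv[...,i] for i in range(3)]
gold=((H>=15)&(H<32)&(S>150)&(V>90))
n,lab,st,ce=cv2.connectedComponentsWithStats(gold.astype(np.uint8))
for i in range(1,n):
    if st[i,4]>60:
        Q=w[(lab==i)]; Q=Q[np.isfinite(Q).all(1)]; q=Q[Q[:,2]>42]; print(st[i],"tab",len(q),hp(q.mean(0)))
red=((H<14)&(S>120)&(V>120)); P=w[red]; P=P[(P[:,2]>50)&(P[:,2]<85)]
h=np.array([hp(x) for x in P]); A=np.c_[h[:,:2],np.ones(len(h))]
print("plane",np.linalg.lstsq(A,h[:,2],rcond=None)[0]*1000,h.min(0),h.max(0))
E
```

```text
[-96.4  -4.1 200.8] [-0.2 -0.3  0.1] 10.6
[187 226  27  11 159] tab 145 [-49. -59.  50.]
[311 227  27  11 155] tab 144 [-48.9  60.1  50.2]
plane [   -6.6    36.1 69235.3] [-31.5 -89.4  64.2] [23.3 88.9 74.1]
```

View pics/w3.png

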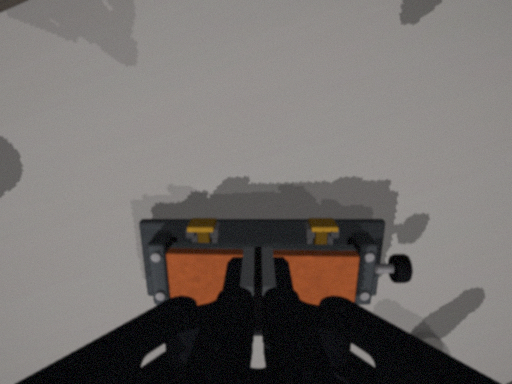

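>>> send_rows --steps '[[[0,0,0],[-32,21,20],-1],[[0,0,0],[-32,21,30],-1],[[0,0,0],[-32,22,40],-1],[[0,0,0],[0,0,25],-1],[[0,0,0],[0,0,8],-1],[[0,0,0],[0,0,0],-1]]'

```text
time: 11.4
tool_pos: [615.5, 9.1, 77.9]
ee_rot: [[-0.953, 0.302, -0.001], [0.302, 0.953, -0.0], [0.001, -0.001, -1.0]]
force: [0.3, -0.9, 0.2]
width: -0.3
grasp_force: 0.0
```

>>> send_rows --steps '[[[0,0,0],[0,0,1],-1],[[0,0,0],[0,0,1],-1],[[0,0,0],[0,0,1],-1],[[0,0,0],[0,0,1],-1],[[0,0,0],[0,0,0],-1]]'

```text
time: 12.02
tool_pos: [615.8, 9.4, 74.1]
ee_rot: [[-0.953, 0.302, -0.0], [0.302, 0.953, -0.0], [0.0, -0.0, -1.0]]
force: [-0.1, 0.9, 0.2]
width: -0.3
grasp_force: 0.0
```

>>> send_rows --steps '[[[0,0,0],[0,0,1],-1],[[0,0,0],[0,0,1],-1],[[0,0,0],[0,0,0.5],-1],[[0,0,0],[0,0,0.5],-1],[[0,0,0],[0,0,0],-1]]'

```text
time: 12.65
tool_pos: [615.8, 9.4, 71.3]
ee_rot: [[-0.953, 0.302, 0.0], [0.302, 0.953, -0.0], [-0.0, -0.0, -1.0]]
force: [-0.6, -0.1, 3.6]
width: 0.2
grasp_force: 1.8
```

>>> send_rows --steps '[[[0,0,0],[0,0,0.5],-1],[[0,0,0],[0,0,0.5],-1],[[0,0,0],[0,0,0],-1]]'

```text
time: 13.02
tool_pos: [615.9, 9.4, 70.4]
ee_rot: [[-0.953, 0.302, 0.0], [0.302, 0.953, -0.0], [-0.0, 0.0, -1.0]]
force: [-3.4, -0.2, 7.6]
width: -0.3
grasp_force: 4.0
```

>>> send_rows --steps '[[[0,0,0],[0,0,0.5],-1],[[0,0,0],[0,0,0.5],-1],[[0,0,0],[0,0,0.5],-1]]'

```text
time: 13.4
tool_pos: [615.9, 9.4, 69.0]
ee_rot: [[-0.953, 0.302, 0.0], [0.302, 0.953, -0.0], [-0.0, 0.0, -1.0]]
force: [-2.6, -0.3, 9.8]
width: 0.1
grasp_force: 4.7
```

>>> send_rows --steps '[[[0,0,0],[0,0,0.5],-1],[[0,0,0],[0,0,0.5],-1],[[0,0,0],[0,0,0.5],-1]]'

```text
time: 13.78
tool_pos: [615.9, 9.4, 67.5]
ee_rot: [[-0.953, 0.302, 0.0], [0.302, 0.953, -0.0], [-0.0, 0.0, -1.0]]
force: [-3.3, -0.6, 8.9]
width: 0.6
grasp_force: 4.7
```

>>> send_rows --steps '[[[0,0,0],[0,0,0.5],-1],[[0,0,0],[0,0,0.5],-1],[[0,0,0],[0,0,0.5],-1]]'

```text
time: 14.15
tool_pos: [615.9, 9.4, 66.1]
ee_rot: [[-0.953, 0.302, 0.0], [0.302, 0.953, -0.0], [-0.0, 0.0, -1.0]]
force: [-3.8, 0.3, 12.2]
width: -0.0
grasp_force: 6.1
```

>>> send_rows --steps '[[[0,0,0],[0,0,0.5],-1],[[0,0,0],[0,0,0.5],-1],[[0,0,0],[0,0,0],-1]]'

```text
time: 14.52
tool_pos: [615.9, 9.6, 65.1]
ee_rot: [[-0.953, 0.302, 0.0], [0.302, 0.953, 0.0], [-0.0, 0.0, -1.0]]
force: [-3.7, 1.3, 11.3]
width: -0.0
grasp_force: 5.6
```

>>> send_rows --steps '[[[0,0,0],[0,0,0.5],-1],[[0,0,0],[0,0,0.5],-1],[[0,0,0],[0,0,0],-1]]'

```text
time: 14.9
tool_pos: [616.0, 9.8, 64.2]
ee_rot: [[-0.953, 0.302, 0.001], [0.302, 0.953, 0.0], [-0.0, 0.001, -1.0]]
force: [-2.8, 0.7, 11.4]
width: 0.0
grasp_force: 5.7
```

>>> send_rows --steps '[[[0,0,0],[0,0,0.5],-1],[[0,0,0],[0,0,0.5],-1],[[0,0,0],[0,0,0],-1]]'

```text
time: 15.28
tool_pos: [616.1, 10.0, 63.2]
ee_rot: [[-0.953, 0.302, 0.001], [0.302, 0.953, 0.001], [-0.001, 0.001, -1.0]]
force: [-3.5, 2.4, 12.0]
width: -0.0
grasp_force: 5.8
```

>>> send_rows --steps '[[[0,0,0],[0,0,0.5],-1],[[0,0,0],[0,0,0],-1]]'

```text
time: 15.52
tool_pos: [616.1, 10.0, 62.7]
ee_rot: [[-0.953, 0.302, 0.001], [0.302, 0.953, 0.001], [-0.001, 0.001, -1.0]]
force: [-2.6, 3.3, 11.7]
width: -0.4
grasp_force: 5.9
```

>>> send_rows --steps '[[[0,0,0],[0,0,0.5],-1],[[0,0,0],[0,0,0],-1]]'

```text
time: 15.78
tool_pos: [616.1, 10.1, 62.3]
ee_rot: [[-0.953, 0.302, 0.001], [0.302, 0.953, 0.001], [-0.001, 0.001, -1.0]]
force: [-3.7, 4.1, 11.4]
width: -0.3
grasp_force: 6.0
```

>>> send_rows --steps '[[[0,0,0],[0,0,0.5],-1],[[0,0,0],[0,0,0],-1]]'

```text
time: 16.02
tool_pos: [616.1, 10.2, 61.8]
ee_rot: [[-0.953, 0.302, 0.001], [0.302, 0.953, 0.001], [-0.001, 0.001, -1.0]]
force: [-2.7, 3.4, 12.4]
width: 0.1
grasp_force: 6.5
```

>>> send_rows --steps '[[[0,0,0],[0,0,0.5],-1],[[0,0,0],[0,0,0],-1]]'

```text
time: 16.27
tool_pos: [616.2, 10.3, 61.6]
ee_rot: [[-0.953, 0.301, 0.001], [0.301, 0.953, 0.001], [-0.001, 0.001, -1.0]]
force: [-4.6, 4.0, 17.0]
width: 0.0
grasp_force: 8.5
```

>>> send_rows --steps '[[[0,0,0],[0,0,0.5],-1],[[0,0,0],[0,0,0],-1]]'

```text
time: 16.52
tool_pos: [616.2, 10.3, 61.3]
ee_rot: [[-0.953, 0.301, 0.001], [0.301, 0.953, 0.001], [-0.001, 0.001, -1.0]]
force: [-5.6, 5.0, 20.8]
width: -0.0
grasp_force: 10.7
```

>>> send_rows --steps '[[[0,0,0],[0,0,-3],-1],[[0,0,0],[0,0,-15],-1],[[0,0,0],[0,-40,0],-1],[[0,0,0],[0,-40,0],-1],[[0,0,0],[0,-40,0],-1],[[0,0,0],[0,0,4],-1],[[0,0,0],[0,0,4],-1],[[0,0,0],[0,0,0],-1]]'

```text
time: 17.52
tool_pos: [579.7, -103.9, 70.0]
ee_rot: [[-0.954, 0.301, -0.0], [0.301, 0.954, 0.0], [0.0, 0.0, -1.0]]
force: [0.3, 0.0, -0.9]
width: -0.1
grasp_force: 0.0
```

>>> send_rows --steps '[[[0,0,0],[0,0,1],-1],[[0,0,0],[0,0,1],-1],[[0,0,0],[0,0,0],-1]]'

```text
time: 17.9
tool_pos: [579.6, -104.9, 68.1]
ee_rot: [[-0.953, 0.302, -0.0], [0.302, 0.953, -0.0], [0.0, -0.0, -1.0]]
force: [-0.1, -1.2, 0.3]
width: -0.1
grasp_force: 0.0
```

>>> send_rows --steps '[[[0,0,0],[0,0,1],-1],[[0,0,0],[0,0,1],-1],[[0,0,0],[0,0,1],-1],[[0,0,0],[0,0,1],-1],[[0,0,0],[0,0,0],-1]]'

```text
time: 18.52
tool_pos: [579.6, -105.0, 64.0]
ee_rot: [[-0.953, 0.302, -0.0], [0.302, 0.953, -0.0], [0.0, -0.0, -1.0]]
force: [0.0, -0.1, -0.3]
width: 0.2
grasp_force: 0.0
```

>>> send_rows --steps '[[[0,0,0],[0,0,1],-1],[[0,0,0],[0,0,0.5],-1],[[0,0,0],[0,0,0],-1]]'

```text
time: 18.9
tool_pos: [579.6, -105.0, 62.6]
ee_rot: [[-0.953, 0.302, -0.0], [0.302, 0.953, -0.0], [0.0, -0.0, -1.0]]
force: [0.0, -0.4, 0.5]
width: 0.0
grasp_force: 0.0
```

>>> send_rows --steps '[[[0,0,0],[0,0,0.5],-1],[[0,0,0],[0,0,0.5],-1],[[0,0,0],[0,0,0],-1]]'

```text
time: 19.27
tool_pos: [579.6, -105.0, 61.7]
ee_rot: [[-0.953, 0.302, 0.0], [0.302, 0.953, -0.0], [-0.0, -0.0, -1.0]]
force: [-0.2, 0.5, 2.7]
width: 0.0
grasp_force: 1.5
```

>>> send_rows --steps '[[[0,0,0],[0,0,0.5],-1],[[0,0,0],[0,0,0.5],-1],[[0,0,0],[0,0,0],-1]]'

```text
time: 19.65
tool_pos: [579.6, -105.1, 61.4]
ee_rot: [[-0.953, 0.302, 0.0], [0.302, 0.953, -0.0], [-0.0, -0.0, -1.0]]
force: [-5.1, -0.3, 17.3]
width: -0.4
grasp_force: 8.7
```

>>> send_rows --steps '[[[0,0,0],[0,0,0.5],-1],[[0,0,0],[0,0,0],-1]]'

```text
time: 19.9
tool_pos: [579.6, -105.2, 61.2]
ee_rot: [[-0.953, 0.302, 0.0], [0.302, 0.953, -0.001], [-0.001, -0.0, -1.0]]
force: [-6.8, 0.0, 23.6]
width: 0.2
grasp_force: 11.8
```

>>> send_rows --steps '[[[0,0,0],[0,0,-3],-1],[[0,0,0],[0,0,-6],-1],[[0,0,0],[0,40,0],-1],[[0,0,0],[0,40,0],-1],[[0,0,0],[0,40,0],-1],[[0,0,0],[0,0,3],-1],[[0,0,0],[0,0,1],-1],[[0,0,0],[0,0,0],-1]]'

```text
time: 20.9
tool_pos: [615.6, 8.2, 65.1]
ee_rot: [[-0.953, 0.303, -0.0], [0.303, 0.953, -0.001], [0.0, -0.001, -1.0]]
force: [-0.1, 0.5, -0.6]
width: 0.3
grasp_force: 0.0
```

>>> send_rows --steps '[[[0,0,0],[0,0,1],-1],[[0,0,0],[0,0,0.5],-1],[[0,0,0],[0,0,0],-1]]'

```text
time: 21.28
tool_pos: [615.8, 9.3, 63.6]
ee_rot: [[-0.953, 0.302, -0.0], [0.302, 0.953, -0.0], [0.0, -0.0, -1.0]]
force: [0.3, 0.0, 0.7]
width: -0.1
grasp_force: 0.0
```

>>> send_rows --steps '[[[0,0,0],[0,0,0.5],-1],[[0,0,0],[0,0,0.5],-1],[[0,0,0],[0,0,0.5],-1],[[0,0,0],[0,0,0],-1]]'

```text
time: 21.78
tool_pos: [615.8, 9.4, 62.1]
ee_rot: [[-0.953, 0.302, -0.0], [0.302, 0.953, -0.0], [0.0, -0.0, -1.0]]
force: [0.2, -0.2, 0.3]
width: 0.1
grasp_force: 0.0
```

>>> send_rows --steps '[[[0,0,0],[0,0,0.5],-1],[[0,0,0],[0,0,0],-1]]'

```text
time: 22.02
tool_pos: [615.8, 9.4, 61.7]
ee_rot: [[-0.953, 0.302, 0.0], [0.302, 0.953, -0.0], [-0.0, -0.0, -1.0]]
force: [-1.6, -0.6, 3.3]
width: -0.1
grasp_force: 1.5
```

>>> send_rows --steps '[[[0,0,0],[0,0,0.5],-1],[[0,0,0],[0,0,0],-1]]'

```text
time: 22.28
tool_pos: [615.9, 9.4, 61.6]
ee_rot: [[-0.953, 0.302, 0.0], [0.302, 0.953, -0.0], [-0.0, 0.0, -1.0]]
force: [-3.1, -0.2, 10.2]
width: -0.5
grasp_force: 4.9
```

>>> send_rows --steps '[[[0,0,0],[0,0,0.5],-1],[[0,0,0],[0,0,0],-1]]'

```text
time: 22.52
tool_pos: [615.9, 9.5, 61.4]
ee_rot: [[-0.953, 0.302, 0.0], [0.302, 0.953, 0.0], [-0.0, 0.0, -1.0]]
force: [-4.2, -0.2, 15.0]
width: -0.3
grasp_force: 7.8
```

>>> send_rows --steps '[[[0,0,0],[0,0,0.3],-1],[[0,0,0],[0,0,0],-1],[[0,0,0],[0,0,0],-1]]'

```text
time: 22.9
tool_pos: [616.0, 9.5, 61.3]
ee_rot: [[-0.953, 0.302, 0.001], [0.302, 0.953, 0.0], [-0.001, 0.0, -1.0]]
force: [-5.5, 0.9, 19.5]
width: 0.0
grasp_force: 9.8
```

>>> send_rows --steps '[[[0,0,0],[0,0,-3],-1],[[0,0,0],[0,0,-5],-1],[[0,0,0],[0,-40,0],-1],[[0,0,0],[0,-40,0],-1],[[0,0,0],[0,-40,0],-1],[[0,0,0],[0,0,3],-1],[[0,0,0],[0,0,1],-1],[[0,0,0],[0,0,0],-1]]'

```text
time: 23.9
tool_pos: [579.9, -103.9, 64.3]
ee_rot: [[-0.954, 0.301, 0.0], [0.301, 0.954, 0.0], [0.0, 0.0, -1.0]]
force: [-0.3, 1.0, 0.0]
width: 0.1
grasp_force: 0.0
```

>>> send_rows --steps '[[[0,0,0],[0,0,0.6],-1],[[0,0,0],[0,0,0.5],-1],[[0,0,0],[0,0,0],-1]]'

```text
time: 24.28
tool_pos: [579.6, -104.9, 63.2]
ee_rot: [[-0.953, 0.302, -0.0], [0.302, 0.953, -0.0], [0.0, -0.0, -1.0]]
force: [0.5, 0.8, -0.7]
width: 0.2
grasp_force: 0.0
```

>>> send_rows --steps '[[[0,0,0],[0,0,0.7],-1],[[0,0,0],[0,0,0.7],-1],[[0,0,0],[0,0,0],-1]]'

```text
time: 24.65
tool_pos: [579.5, -105.1, 61.8]
ee_rot: [[-0.953, 0.302, -0.0], [0.302, 0.953, -0.0], [0.0, -0.0, -1.0]]
force: [-0.0, 0.1, -0.2]
width: -0.0
grasp_force: 0.0
```

>>> send_rows --steps '[[[0,0,0],[0,0,0.4],-1],[[0,0,0],[0,0,0],-1]]'

```text
time: 24.9
tool_pos: [579.6, -105.1, 61.6]
ee_rot: [[-0.953, 0.302, 0.0], [0.302, 0.953, -0.0], [-0.0, -0.0, -1.0]]
force: [-1.9, -0.3, 5.2]
width: 0.0
grasp_force: 2.5
```

>>> send_rows --steps '[[[0,0,0],[0,0,0.4],-1],[[0,0,0],[0,0,0],-1]]'

```text
time: 25.15
tool_pos: [579.6, -105.0, 61.5]
ee_rot: [[-0.953, 0.302, 0.0], [0.302, 0.953, -0.0], [-0.0, -0.0, -1.0]]
force: [-4.2, 0.4, 11.4]
width: 0.3
grasp_force: 5.9
```

>>> send_rows --steps '[[[0,0,0],[0,0,0.4],-1],[[0,0,0],[0,0,0],-1],[[0,0,0],[0,0,0],-1]]'

```text
time: 25.52
tool_pos: [579.6, -105.1, 61.4]
ee_rot: [[-0.953, 0.302, 0.0], [0.302, 0.953, -0.0], [-0.0, -0.0, -1.0]]
force: [-4.9, 0.1, 17.3]
width: 0.0
grasp_force: 8.5
```

>>> send_rows --steps '[[[0,0,0],[0,0,-3],-1],[[0,0,0],[0,0,-4],-1],[[0,0,0],[0,30,0],-1],[[0,0,0],[0,30,0],-1],[[0,0,0],[0,0,0],-1],[[0,0,0],[0,0,3],-1],[[0,0,0],[0,0,1],-1],[[0,0,0],[0,0,0],-1]]'

```text
time: 26.52
tool_pos: [597.5, -48.4, 63.5]
ee_rot: [[-0.953, 0.303, -0.0], [0.303, 0.953, -0.0], [0.0, -0.0, -1.0]]
force: [-0.1, 0.1, -0.1]
width: -0.1
grasp_force: 0.0
```

>>> send_rows --steps '[[[0,0,0],[0,0,0.6],-1],[[0,0,0],[0,0,0.5],-1],[[0,0,0],[0,0,0],-1]]'

```text
time: 26.9
tool_pos: [597.7, -47.8, 62.5]
ee_rot: [[-0.953, 0.302, -0.0], [0.302, 0.953, -0.0], [0.0, -0.0, -1.0]]
force: [-0.5, 0.1, -0.4]
width: 0.1
grasp_force: 0.0
```

>>> send_rows --steps '[[[0,0,0],[0,0,0.6],-1],[[0,0,0],[0,0,0.4],-1],[[0,0,0],[0,0,0.4],-1],[[0,0,0],[0,0,0],-1]]'

```text
time: 27.4
tool_pos: [597.7, -47.8, 61.5]
ee_rot: [[-0.953, 0.302, 0.0], [0.302, 0.953, -0.0], [-0.0, -0.0, -1.0]]
force: [-3.3, 0.7, 7.9]
width: -0.1
grasp_force: 4.2
```

>>> send_rows --steps '[[[0,0,0],[0,0,0.4],-1],[[0,0,0],[0,0,0.3],-1],[[0,0,0],[0,0,0],-1]]'

```text
time: 27.78
tool_pos: [597.7, -47.8, 61.4]
ee_rot: [[-0.953, 0.302, 0.0], [0.302, 0.953, -0.0], [-0.0, -0.0, -1.0]]
force: [-6.3, 0.8, 20.9]
width: -0.4
grasp_force: 10.3
```

>>> send_rows --steps '[[[0,0,0],[0,0,0.2],-1],[[0,0,0],[0,0,0],-1],[[0,0,0],[0,0,0],-1],[[0,0,0],[0,0,0],-1]]'

```text
time: 28.28
tool_pos: [597.8, -47.8, 61.4]
ee_rot: [[-0.953, 0.302, 0.001], [0.302, 0.953, -0.0], [-0.001, -0.0, -1.0]]
force: [-7.0, 0.5, 24.2]
width: 0.1
grasp_force: 12.0
```

>>> send_rows --steps '[[[0,0,0],[0,0,-1],-1],[[0,0,0],[0,0,-1],-1],[[0,0,0],[0,0,-4],-1],[[0,0,0],[0,30,0],-1],[[0,0,0],[0,30,0],-1],[[0,0,0],[0,0,2],-1],[[0,0,0],[0,0,1],-1],[[0,0,0],[0,0,0],-1]]'

```text
time: 29.28
tool_pos: [615.7, 8.4, 63.2]
ee_rot: [[-0.953, 0.303, -0.0], [0.303, 0.953, -0.001], [0.0, -0.001, -1.0]]
force: [-0.9, -0.1, -0.1]
width: -0.0
grasp_force: 0.0
```

>>> send_rows --steps '[[[0,0,0],[0,0,0.6],-1],[[0,0,0],[0,0,0.5],-1],[[0,0,0],[0,0,0],-1]]'

```text
time: 29.65
tool_pos: [615.8, 9.2, 62.1]
ee_rot: [[-0.953, 0.302, -0.0], [0.302, 0.953, -0.0], [0.0, -0.0, -1.0]]
force: [0.0, -0.2, -0.7]
width: -0.1
grasp_force: 0.0
```

>>> send_rows --steps '[[[0,0,0],[0,0,0.3],-1],[[0,0,0],[0,0,0],-1]]'

```text
time: 29.9
tool_pos: [615.8, 9.4, 61.8]
ee_rot: [[-0.953, 0.302, -0.0], [0.302, 0.953, -0.0], [0.0, -0.0, -1.0]]
force: [-0.1, 0.1, 0.3]
width: -0.0
grasp_force: 0.0
```

>>> send_rows --steps '[[[0,0,0],[0,0,0.3],-1],[[0,0,0],[0,0,0],-1]]'

```text
time: 30.15
tool_pos: [615.8, 9.4, 61.6]
ee_rot: [[-0.953, 0.302, 0.0], [0.302, 0.953, -0.0], [-0.0, -0.0, -1.0]]
force: [-0.4, 0.5, 2.1]
width: -0.0
grasp_force: 1.1
```

>>> send_rows --steps '[[[0,0,0],[0,0,0.3],-1],[[0,0,0],[0,0,0],-1]]'

```text
time: 30.4
tool_pos: [615.9, 9.4, 61.6]
ee_rot: [[-0.953, 0.302, 0.0], [0.302, 0.953, -0.0], [-0.0, -0.0, -1.0]]
force: [-3.0, -0.4, 6.8]
width: 0.0
grasp_force: 3.8
```

```bash
python3 - <<'E'
from h import *
s=bot.sense();print(s["tool_pos"],s["force"])
E
```

```text
[615.86698335   9.37684259  61.57527753] [-3.04702308 -0.44926731  6.83662377]
```

>>> send_rows --steps '[[[0,0,0],[0,0,-1],-1],[[0,0,0],[0,0,-4],-1],[[0,0,0],[0,-40,0],-1],[[0,0,0],[0,-40,0],-1],[[0,0,0],[0,-40,0],-1],[[0,0,0],[0,0,2],-1],[[0,0,0],[0,0,1],-1],[[0,0,0],[0,0,0],-1]]'

```text
time: 31.4
tool_pos: [579.8, -103.9, 63.2]
ee_rot: [[-0.954, 0.301, -0.0], [0.301, 0.954, 0.0], [0.0, 0.0, -1.0]]
force: [-0.1, -0.3, 0.6]
width: 0.1
grasp_force: 0.0
```

>>> send_rows --steps '[[[0,0,0],[0,0,0.6],-1],[[0,0,0],[0,0,0.3],-1],[[0,0,0],[0,0,0.3],-1],[[0,0,0],[0,0,0],-1]]'

```text
time: 31.9
tool_pos: [579.6, -105.0, 62.0]
ee_rot: [[-0.953, 0.302, -0.0], [0.302, 0.953, -0.0], [0.0, -0.0, -1.0]]
force: [0.2, -0.8, -0.6]
width: 0.3
grasp_force: 0.0
```

```bash
python3 - <<'E'
from h import *
s=bot.sense();print(s["tool_pos"],s["force"])
E
```

```text
[ 579.57683866 -104.9951176    62.02078546] [ 0.20511135 -0.80211475 -0.58702578]
```

>>> send_rows --steps '[[[0,0,0],[0,0,0.3],-1],[[0,0,0],[0,0,0.3],-1],[[0,0,0],[0,0,0],-1]]'

```text
time: 32.28
tool_pos: [579.6, -105.0, 61.5]
ee_rot: [[-0.953, 0.302, -0.0], [0.302, 0.953, -0.0], [-0.0, -0.0, -1.0]]
force: [-0.0, 0.5, 2.4]
width: -0.0
grasp_force: 1.3
```

>>> send_rows --steps '[[[0,0,0],[0,0,0.3],-1],[[0,0,0],[0,0,0],-1]]'

```text
time: 32.52
tool_pos: [579.6, -105.1, 61.4]
ee_rot: [[-0.953, 0.302, 0.0], [0.302, 0.953, -0.0], [-0.0, -0.0, -1.0]]
force: [-1.8, 0.4, 9.1]
width: 0.0
grasp_force: 4.2
```

```bash
python3 - <<'E'
from h import *
s=bot.sense();print(s["tool_pos"],s["force"])
E
```

```text
[ 579.57989109 -105.06861775   61.43077171] [-1.78418318  0.37282597  9.13917573]
```

>>> send_rows --steps '[[[0,0,0],[0,0,-1],-1],[[0,0,0],[0,0,-4],-1],[[0,0,0],[0,0,-40],-1],[[0,0,0],[30,20,-50],-1],[[0,0,0],[40,20,-50],-1],[[0,0,0],[30,20,0],-1],[[0,0,0],[0,0,0],-1],[[0,0,0],[0,0,0],-1]]'

```text
time: 33.52
tool_pos: [504.9, -20.2, 202.8]
ee_rot: [[-0.953, 0.302, 0.0], [0.302, 0.953, -0.0], [-0.0, -0.0, -1.0]]
force: [-0.0, 0.3, 0.3]
width: 0.2
grasp_force: 0.0
```

```bash
python3 - <<'E'
from h import *
np.set_printoptions(precision=1,suppress=True)
p=bot.camera("wrist"); w=cloud(p); hsv=cv2.cvtColor(p["color"],cv2.COLOR_RGB2HSV)
H,S,V=[hsv[...,i] for i in range(3)]
n,lab,st,ce=cv2.connectedComponentsWithStats(((H>=15)&(H<32)&(S>150)&(V>90)).astype(np.uint8))
for i in range(1,n):
    if st[i,4]>60:
        Q=w[(lab==i)]; Q=Q[np.isfinite(Q).all(1)]; q=Q[Q[:,2]>42]; print("tab",len(q),hp(q.mean(0)))
P=w[(H<14)&(S>120)&(V>120)]; P=P[(P[:,2]>50)&(P[:,2]<85)]
h=np.array([hp(x) for x in P]); print("plane",np.linalg.lstsq(np.c_[h[:,:2],np.ones(len(h))],h[:,2],rcond=None)[0]*1000)
print(bot.sense()["force"],bot.sense()["time"])
E
```

```text
tab 138 [-49.2 -59.6  49.5]
tab 133 [-49.2  60.   49.8]
plane [   -5.4     1.9 61770.3]
[0.4 0.4 1. ] 33.575
```

Both tabs are at the stops and the stone is level at bedded height, so I'm handing in.

```bash
python3 -c "
from plant import bot
print(bot.sign_off())"
```

```text
the job is handed in; nothing more can be done
None
```

The job is handed in at about 34 s: both bars are home against their stop posts and the stone is pressed down level on them, with no press above about 25 N; I inferred the pinch from press forces and stone height, without a slide test, and the hand-in returned no verdict.

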